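# Zero the load indicator and compress the test spring by one turn of the hand wheel

### The arm

A 7-joint arm with a two-finger parallel gripper is mounted at the origin on the work surface. World frame = base frame: x ahead of the robot, y to its left, z up, the work surface at z = 0. Lengths are in m, angles in rad, forces in N, time in s.
With the tool pointing down it reaches from about 0.35 to 0.9 m from the base axis. Payload 8.1 kg.
Tool frame: the origin (TCP) lies midway between the tips of the shut fingers; the grasp point (between the pads) lies behind it (arm.tcp_to_grasp is the z of the grasp point in the tool frame, in m); z points along the fingers, y is the line along which they close (so a half turn about z gives the same grasp; the last joint's range is limited). The gripper opens to 92 mm and grips with 3 to 60 N. Pads are 19 mm wide; open, the fingers measure 130 mm over their backs; the gripper's body (75 mm by 190 mm) begins 47 mm behind the grasp point.
Start: joints at [1.126, 0.434, 0.025, 1.573, -0.012, 1.134, -0.075], TCP at [0.209, -0.589, 0.227] pointing down, gripper open.
Joint ranges: [-2.62, 2.62], [-0.44, 2.09], [-1.27, 1.32], [0.08, 2.57], [-1.32, 4.46], [0.12, 2], [-2.74, 2.74]. Speed limits (rad/s): [2.22, 2.22, 3.01, 3.01, 3.14, 3.14, 3.14].

### API

Orientations are given as a rotation vector (axis times angle).
In Python, from cell import readout, vision, arm gives the robot as it stands.
- The arm moves only by the tool carry_out, never from a script. Its argument "increments" is one flat list of numbers, 6 for each row, row after row: the shift along the world's x, y, z in mm, then the turn, a rotation vector about the world's x, y, z in rad. In form: [tx, ty, tz, wx, wy, wz, tx, ty, tz, wx, wy, wz, ...]. A call has 1 to 20 rows; each row shifts and turns the commanded pose from where the row before left it; what a row does not reach is not made up. A row lasts 1/8 s, in which the tool goes at most 62.5 mm and 10.7 degrees, less where a joint would pass 70% of its speed; a pose out of reach is approached as far as the arm can. A call with a gripper value outside its range is refused whole. "grip" is the closure, from 0 (fully open) to 1 (shut), set as the call begins (left out, the last holds). The fingers move at their own pace and stop on an object; "newtons" is the grip in N (left out, the last holds). Time passes only in rows, so rows that do not move let the fingers close. It gives the time, the measured TCP pose, the force, the opening and the grip force at its end, in the units of the state.
- readout.observe(): the state, without advancing time (a new reading comes with each control period).
- vision.get_image(name): name is "scene" or "top" or "wrist"; returns the picture (384x512x3 uint8, red, green, blue); there is no depth.
- vision.calibration(name): a dict with "fov_y" (degrees; the focal length in pixels is half the picture's height over the tangent of half this angle, whatever the lens; pixels are square), "cx", "cy" (the principal point, pixels), "k1" (the pictures are not rectified: a ray, as slopes to the right and down, at radius r is drawn at 1 + k1 r^2 times it, then the intrinsics apply), "pose" (4x4, takes a point from camera to world coordinates). Camera axes: x right, y up, looking along -z (the intrinsics and any distortion apply to the point x, -y, -z); pixel columns grow to the right and rows downward; lengths in m; the calibration is good to about 2 mm. A picture is of the moment at which its call begins: read the wrist's pose just before it. calibration takes no time and is no camera call; for the wrist camera it gives the pose at the moment of the call.
- arm.sign_off(): hands the job in; it is judged then, once.
The state is a dict: "clock": time; "joints": joint angles; "dq": joint speeds; "joint_efforts": joint torques, N m; "position": TCP position; "ee_rot": TCP orientation; "force": force on the tool from outside, world axes, zero at the start; "ft_torque": the same for the moment, N m; "width": opening from 0.0 (shut) to 1.0 (fully open); "gripper_force": force on a finger pad.
Only numpy, scipy, OpenCV 4.12 (cv2) and the standard library are available. Lean on these libraries where they do the work, as an engineer would, in place of code of your own. Each camera call takes 0.05 s, during which the arm holds its last target. There are 200 camera calls.

### The job

A coil spring is being checked in the hand-wheel test stand. Zero the load indicator by pressing its round key fully down with a fingertip, before the wheel is moved, and let it come up again; then push the stand's hand wheel round by its upright handle, clockwise seen from above, through exactly one full turn, so that the handle stops where it began. Only push, never take the handle or anything else between the fingers, do not run well past the mark, and leave the things lying about where they are.

Things in the scene. Friction and masses are not known exactly. Their poses are not given: they have to be found in the camera images.
- stand: hand-wheel spring test stand, heavy and fixed; origin on the bench under the wheel axis, front to its -x. Grey base 185 x 150 mm, two steel columns and a leadscrew, crosshead, a coil spring between two round plates at the front, and a grey bridge at 238 mm that carries the level hand wheel. Nothing on it stands higher than the wheel except the wheel's handle.
- wheel_centre (a point): point on the hand wheel's vertical axis, half-way up its rim, 262 mm above the bench. The wheel is bright aluminium, 125 mm over all: rim a round bar 15 mm thick on a 55 mm radius (its top 270 mm above the bench), three spokes, hub 34 mm across whose nut reaches 272 mm.
- handle (a point): centre (half-way up) of the hand wheel's upright handle: a round black plastic grip on the rim, 55 mm from the wheel axis, 21 mm thick at the middle, 17 mm at its foot, from 271 to 321 mm above the bench; this point is at 296 mm and goes round with the wheel. Pushing the wheel takes 2 to 3 N here; it stays where it is left and does not coast.
- handwheel (a joint): angle of the hand wheel, rad, growing clockwise seen from above; starts anywhere within half a turn of 0 either way; one turn is 6.283. There is no stop within two turns. At 0 the handle points to the stand's front (its -x).
- grip: the revolving black handle of the hand wheel itself; origin at the centre of its foot, 25 mm below handle. It spins about its own upright axis when rubbed, which does not matter.
- platen (a point): centre of the underside of the stand's upper pressing plate (42 mm disc), which sits on the spring; about 85 mm above the bench. Each clockwise turn of the wheel lowers it by 4 mm.
- indicator: load indicator, a fixed grey plastic desk box 130 x 172 mm, 40 to 62 mm high; origin under its centre. Its panel slopes 9 degrees down to its front (-x) and has a display and under it a row of keys: three flat white oblong ones and, at the right-hand end seen from the front, the round zero key.
- key_top (a point): centre of the top of the zero key, the only round key on the indicator: grey, 28 mm across, standing 10 mm out of the panel, its top about 55 mm above the bench. The z axis is the key's outward axis, 9 degrees off vertical.
- zero_key (a joint): how far the zero key is pressed, m: 0 up, 0.005 fully down against its stop. It springs back; about 1.2 N starts it and 4 N takes it fully down. It is zeroed when held beyond 0.0035 for 0.1 s.
- spare_spring: loose steel coil spring standing on end, 29 mm across, 46 mm high, between stand and indicator; origin at its foot. A bystander.
- weight: loose 200 g brass test weight with a knob, 38 mm across, 65 mm high, between stand and indicator; origin at its foot. A bystander.
- caliper: loose digital caliper lying flat, 235 mm long (along its y), 14 mm high; origin under the middle of the beam. A bystander.
- spring_tray: loose white tray of springs, 170 x 115 x 30 mm; origin under its centre. A bystander.
- oil_jar: loose small amber jar with a black cap, 56 mm across, 75 mm high; origin at its foot. A bystander.
- slide_box: loose grey plastic microscope-slide box, 87 x 102 x 34 mm; origin under its centre. A bystander.
- loupe: loose standing magnifier, 42 mm across, 44 mm high; origin at its foot. A bystander.

How it is judged:
By the outcome, as a careful person would: the job done as asked, in the order asked, and still so for the second after the job is handed in, with the robot touching nothing.
It also fails if it takes over 67 s, if anything falls off the work surface, if the arm or the gripper's body presses on something with over 40 N, if the wrist force passes 120 N, or if a joint passes its speed limit or range.

## Working session

There is one attempt and no reset: what is moved stays moved. The work goes in short steps, Python scripts to look and compute and a tool call to move; the robot and the scene stay as the last step left them, time stands still between calls to the robot, and variables do not carry over. Pictures are saved under pics/ and viewed, at most 10 in all, crops included, and the job is handed in when it is done.

Besides the shell and the picture viewer there is one more tool, called after "Call:" as name(argument=value, ...) on one line, values as JSON. carry_out: Moves the arm, as the interface text tells. Its arguments: {"type":"object","properties":{"increments":{"type":"array","items":{"type":"number"}},"grip":{"type":"number"},"newtons":{"type":"number"}},"required":["increments"]}

```bash
mkdir -p pics; cat > h.py <<'E'
import numpy as np, cv2
from cell import readout, vision, arm
def cal(n):
    c=vision.calibration(n); f=192/np.tan(np.radians(c['fov_y'])/2)
    return c,f
def ray(n,u,v,c=None):
    c,f=(c if c else cal(n))
    d=np.array([(u-c['cx'])/f,(v-c['cy'])/f]); s=d.copy()
    for _ in range(20): s=d/(1+c['k1']*(s@s))
    P=np.array(c['pose']); return P[:3,3],P[:3,:3]@np.array([s[0],-s[1],-1])
def at_z(n,u,v,z,c=None):
    o,d=ray(n,u,v,c); return o+d*(z-o[2])/d[2]
def proj(n,p,c=None):
    c,f=(c if c else cal(n)); P=np.array(c['pose'])
    q=P[:3,:3].T@(np.array(p)-P[:3,3]); s=np.array([q[0],-q[1]])/-q[2]
    s=s*(1+c['k1']*(s@s)); return s*f+[c['cx'],c['cy']]
def snap(n,name,crop=None,k=1):
    im=vision.get_image(n)[:,:,::-1]
    if crop: u0,v0,u1,v1=crop; im=im[v0:v1,u0:u1]
    cv2.imwrite('pics/'+name,cv2.resize(im,None,fx=k,fy=k,interpolation=cv2.INTER_CUBIC))
E
python3 - <<'E'
from h import *
a=vision.get_image('top');b=vision.get_image('scene')
cv2.imwrite('pics/top0.png',cv2.resize(a[:,:,::-1],None,fx=1.5625,fy=1.5625,interpolation=cv2.INTER_CUBIC))
cv2.imwrite('pics/scene0.png',cv2.resize(b[:,:,::-1],None,fx=1.5625,fy=1.5625,interpolation=cv2.INTER_CUBIC))
for n in('top','scene'):
  c,f=cal(n);print(n,f,c['cx'],c['cy'],c['k1'],np.round(c['pose'],3).tolist())
s=readout.observe();print(s['position'],s['ee_rot'],s['force'],arm.tcp_to_grasp)
E
```

```text
top 457.28243358983644 253.72541235695556 193.21106558929088 0.02071640250264328 [[-0.016, 0.994, -0.113, 0.325], [-1.0, -0.017, -0.004, -0.032], [-0.006, 0.112, 0.994, 1.728], [0.0, 0.0, 0.0, 1.0]]
scene 414.69679303446753 254.7269064804805 191.68284098166822 -0.017444870909206416 [[0.492, -0.709, 0.505, 1.146], [0.871, 0.399, -0.288, -0.356], [0.002, 0.582, 0.814, 1.209], [0.0, 0.0, 0.0, 1.0]]
[ 0.20927691 -0.58843079  0.22602968] [-3.09450251e+00 -5.33917823e-01  6.24934096e-04] [-0.01803304 -1.49765376 -1.00429724] -0.0188
```

View pics/top0.png

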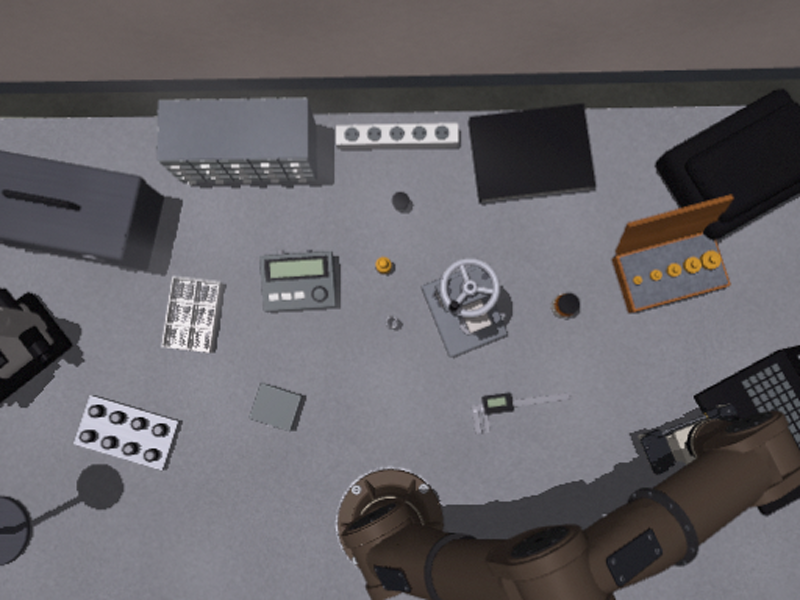

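View pics/scene0.png

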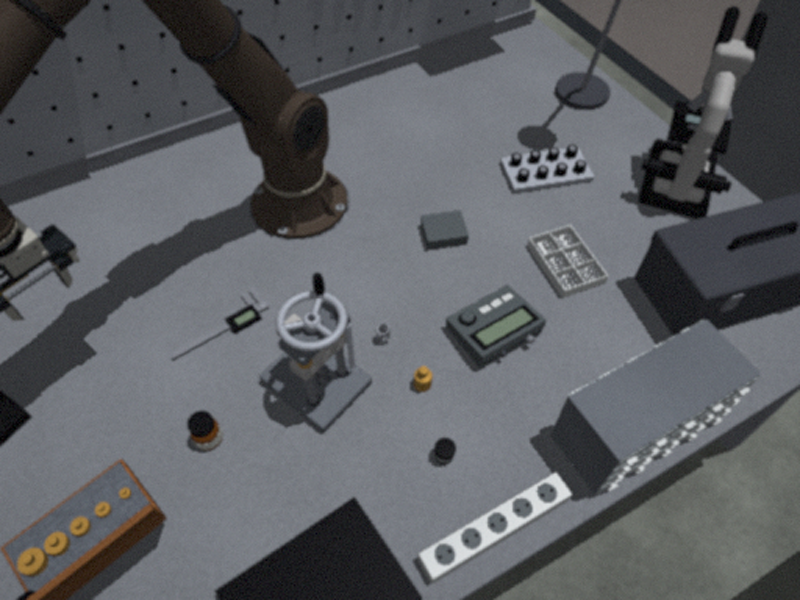

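The top view shows the wheel at about (470,288), its handle at (455,306) and the round key at (320,294), in enlarged pixels. I'll look closer at both views.

```bash
python3 - <<'E'
from h import *
a=vision.get_image('top')[150:235,160:335];b=vision.get_image('scene')[165:250,165:340]
k=lambda i:cv2.resize(i[:,:,::-1],None,fx=4.5,fy=3.5*4.5/3.5*0+4.5 if 0 else 3.5,interpolation=cv2.INTER_CUBIC)
k=lambda i:cv2.resize(i[:,:,::-1],None,fx=3.5,fy=3.5,interpolation=cv2.INTER_CUBIC)
cv2.imwrite('pics/c1.png',np.vstack([k(a),k(b)]));print(k(a).shape)
for (u,v,z) in((469,288,.262),(455,308,.296),(320,294,.055)):print(at_z('top',u/1.5625,v/1.5625,z))
for (u,v,z) in((312,321,.262),(319,285,.296),(468,318,.055)):print(at_z('scene',u/1.5625,v/1.5625,z))
E
```

```text
(298, 612, 3)
[ 0.51701328 -0.17642546  0.262     ]
[ 0.47243257 -0.14380937  0.296     ]
[0.53586099 0.1549624  0.055     ]
[ 0.52378159 -0.1757627   0.262     ]
[ 0.48305341 -0.13921041  0.296     ]
[0.544966   0.15858762 0.055     ]
```

View pics/c1.png

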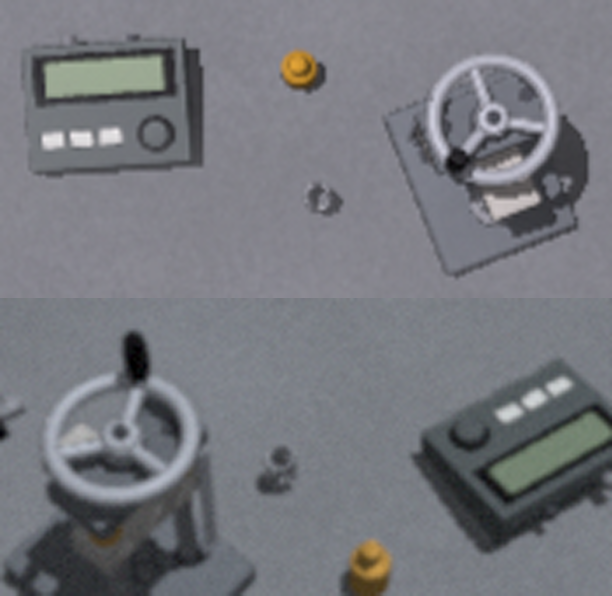

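```bash
cat >> h.py <<'E'
def tri(obs):
    A=np.zeros((3,3));b=np.zeros(3)
    for o,d in obs:
        d=d/np.linalg.norm(d);M=np.eye(3)-np.outer(d,d);A+=M;b+=M@o
    return np.linalg.solve(A,b)
E
python3 - <<'E'
from h import *
T=lambda x,y:(160+(x+.5)/3.5-.5,150+(y+.5)/3.5-.5)
S=lambda x,y:(165+(x+.5)/3.5-.5,165+(y+.5)/3.5-.5)
for n,t,s,z in(('key',(156,132),(469,128),.055),('hub',(494,117),(120,134),.270),('handle',(458,160),(135,58),.296)):
    print(n,tri([ray('top',*T(*t)),ray('scene',*S(*s))]),at_z('top',*T(*t),z),at_z('scene',*S(*s),z))
c=vision.calibration('wrist');P=np.array(c['pose']);s=readout.observe()
from scipy.spatial.transform import Rotation as R
M=R.from_rotvec(s['ee_rot']).as_matrix()
print('wrist cam in tool',M.T@(P[:3,3]-s['position']),(M.T@P[:3,:3]).round(3),c['fov_y'],M.round(3))
E
```

```text
key [0.53857294 0.15734148 0.0612247 ] [0.53888117 0.15711024 0.055     ] [0.53566353 0.16112273 0.055     ]
hub [ 0.52031453 -0.1766732   0.27027368] [ 0.51997421 -0.17775774  0.27      ] [ 0.52055211 -0.17557899  0.27      ]
handle [ 0.47829236 -0.1407958   0.29677883] [ 0.47804573 -0.14174991  0.296     ] [ 0.47808008 -0.13972685  0.296     ]
wrist cam in tool [ 0.08073983  0.00102888 -0.15808916] [[ 0.001  0.956  0.295]
 [ 1.    -0.001 -0.001]
 [-0.     0.295 -0.956]] 64.86149115725185 [[ 0.942  0.335 -0.   ]
 [ 0.335 -0.942  0.001]
 [-0.    -0.001 -1.   ]]
```

The key top is at about (0.538, 0.158, 0.057), the hub at (0.520, -0.177) and the handle at (0.478, -0.141). I'll shut the fingers and go above the key.

Call:
carry_out(grip=1, newtons=10, increments=[0,0,50,0,0,0,0,0,50,0,0,0,0,0,50,0,0,0,20,47,0,0,0,-0.02,20,47,0,0,0,-0.02,20,47,0,0,0,-0.02,20,47,0,0,0,-0.02,20,47,0,0,0,-0.02,20,47,0,0,0,-0.02,20,47,0,0,0,-0.02,20,47,0,0,0,-0.02,20,47,0,0,0,-0.02,20,47,0,0,0,-0.02,20,47,0,0,0,-0.02,20,47,0,0,0,-0.02,20,47,0,0,0,-0.02,20,47,0,0,0,-0.02,20,47,0,0,0,0,20,42,0,0,0,0])

```text
clock: 2.58
position: [0.5299, 0.1598, 0.3766]
ee_rot: [3.14, 0.097, -0.0]
force: [-0.3, -1.1, -0.0]
width: 0.002
gripper_force: 0.0
```

Call:
carry_out(increments=[0,0,-60,0,-0.04,0,0,0,-60,0,-0.04,0,0,0,-60,0,-0.04,0,0,0,-55,0,-0.037,0,0,-2,-15,0,0,0,0,0,0,0,0,0])

```text
clock: 3.32
position: [0.5299, 0.156, 0.1271]
ee_rot: [3.125, 0.096, 0.244]
force: [0.1, -0.1, 1.5]
width: 0.007
gripper_force: 0.0
```

```bash
python3 - <<'E'
from h import *
s=readout.observe();c=cal('wrist');snap('wrist','w1.png',None,1.5);print(s['position'],s['ee_rot'])
print(proj('wrist',(.538,.158,.057),c)*1.5)
import pickle;pickle.dump(c,open('c1.pkl','wb'))
E
```

```text
[0.5298925  0.1559867  0.12705402] [3.12530398 0.09611487 0.24423122]
[372.47890593 312.42567898]
```

View pics/w1.png

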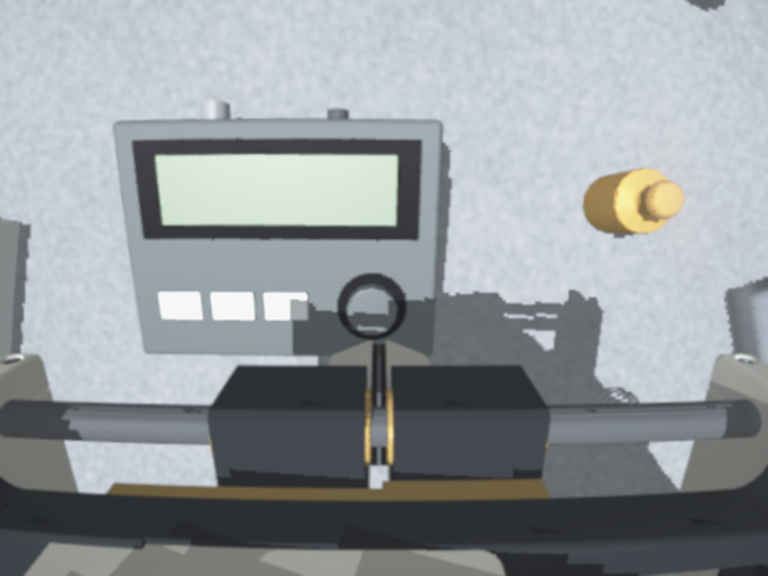

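The round key is at (372,307), with the tip at about (378,345). The nearby white keys are clear of the fingertip.

```bash
python3 - <<'E'
from h import *
import pickle;c=pickle.load(open('c1.pkl','rb'))
from scipy.spatial.transform import Rotation as R
s=readout.observe();M=R.from_rotvec(s['ee_rot']).as_matrix()
for z in(.055,.058,.061):
  p=at_z('wrist',372/1.5,307/1.5,z,c);print(p,M.T@(p-s['position']))
print(M[:,2])
E
```

```text
[0.54056514 0.15841651 0.055     ] [-0.00181013 -0.00195801  0.07386649]
[0.54112213 0.15843874 0.058     ] [-0.00078776 -0.00191906  0.07099178]
[0.54167911 0.15846097 0.061     ] [ 0.00023462 -0.00188011  0.06811707]
[ 1.57606271e-01  4.84080785e-04 -9.87501913e-01]
```

Call:
carry_out(increments=[5,2,-30,0,0,0,5,0,-31,0,0,0,0,0,-4,0,0,0,0,0,-2,0,0,0,0,0,0,0,0,0])

```text
clock: 4.0
position: [0.5404, 0.1585, 0.0613]
ee_rot: [3.126, 0.096, 0.249]
force: [0.9, -0.3, 0.8]
width: 0.003
gripper_force: 0.0
```

Call:
carry_out(increments=[0,0,-2,0,0,0,0,0,-2,0,0,0,0.5,0,-2,0,0,0,0,0,0,0,0,0])

```text
clock: 4.5
position: [0.54, 0.1582, 0.0537]
ee_rot: [3.126, 0.097, 0.246]
force: [-0.6, 0.7, 2.2]
width: 0.007
gripper_force: 1.1
```

Call:
carry_out(increments=[0,0,-1.5,0,0,0,0,0,0,0,0,0])

```text
clock: 4.75
position: [0.5402, 0.1582, 0.0523]
ee_rot: [3.126, 0.096, 0.246]
force: [0.3, -0.2, 2.7]
width: 0.006
gripper_force: 1.4
```

Call:
carry_out(increments=[0,0,-1.5,0,0,0,0,0,0,0,0,0])

```text
clock: 5.0
position: [0.5404, 0.1581, 0.0509]
ee_rot: [3.126, 0.096, 0.247]
force: [1.1, -0.3, 4.1]
width: 0.008
gripper_force: 1.8
```

Call:
carry_out(increments=[0,0,-1,0,0,0,0,0,0,0,0,0])

```text
clock: 5.25
position: [0.5405, 0.1582, 0.0505]
ee_rot: [3.125, 0.096, 0.248]
force: [-0.7, -1.6, 10.2]
width: 0.002
gripper_force: 5.7
```

Call:
carry_out(increments=[0,0,-1,0,0,0,0,0,0,0,0,0])

```text
clock: 5.5
position: [0.5405, 0.1582, 0.0502]
ee_rot: [3.125, 0.096, 0.249]
force: [-4.7, -2.4, 22.4]
width: 0.009
gripper_force: 11.2
```

The force rose sharply after about 5 mm of travel, so the key is on its stop. I'll release it, lift, and go behind the handle.

Call:
carry_out(increments=[-2,0,10,0,0,0,-7,0,50,0,0,0,0,0,50,0,0.04,0,0,0,50,0,0.04,0,0,0,50,0,0.04,0,0,0,50,0,0.037,0,0,0,50,0,0,0,-10,-40,0,0,0,0.1,-10,-41,0,0,0,0.1,-10,-41,0,0,0,0.1,-10,-41,0,0,0,0.1,-10,-41,0,0,0,0.1,-10,-41,0,0,0,0.1,-10,-41,0,0,0,0.1,-10,-42,0,0,0,0.1,0,0,0,0,0,0])

```text
clock: 7.5
position: [0.4494, -0.1733, 0.3579]
ee_rot: [-2.857, -1.305, 0.003]
force: [-0.3, 0.7, 0.3]
width: 0.007
gripper_force: 0.0
```

```bash
python3 - <<'E'
from h import *
s=readout.observe();c=cal('wrist');snap('wrist','w2.png',None,1.5);print(s['position'],s['ee_rot'],s['joints'])
print(proj('wrist',(.478,-.141,.321),c)*1.5,proj('wrist',(.5203,-.1767,.272),c)*1.5,proj('wrist',(.478,-.141,.296),c)*1.5)
import pickle;pickle.dump(c,open('c2.pkl','wb'))
E
```

```text
[ 0.44937072 -0.17331573  0.3579229 ] [-2.85709412 -1.30487224  0.00324964] [ 0.71937143  0.15813203 -0.53505889  1.65457619  0.08302973  1.35347261
 -0.54225598]
[376.50232686 237.63974597] [479.26392155 219.55455056] [376.73433753 228.00061386]
```

View pics/w2.png

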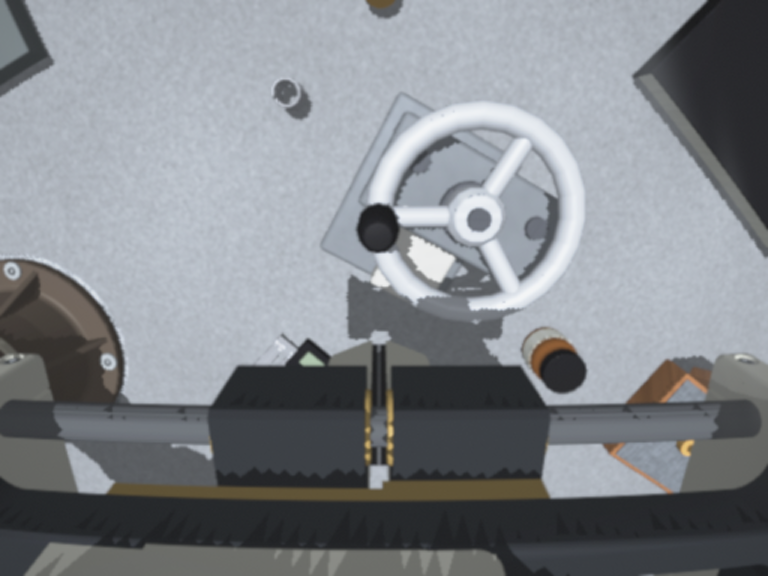

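The handle top is at (378,235) and the hub at (479,217), both within about 1 mm of my estimate. I'll go down behind the handle and feel for contact.

Call:
carry_out(increments=[0,0,-37,0,0,0,0,0,-37,0,0,0,6,7,0,0,0,0,6,7,0,0,0,0,0,0,0,0,0,0])

```text
clock: 8.18
position: [0.4645, -0.1545, 0.2863]
ee_rot: [2.852, 1.315, 0.004]
force: [0.0, 0.4, -1.0]
width: 0.006
gripper_force: 0.0
```

Call:
carry_out(increments=[1.3,1.5,0,0,0,0,0,0,0,0,0,0])

```text
clock: 8.43
position: [0.4645, -0.1544, 0.2852]
ee_rot: [2.854, 1.312, 0.001]
force: [0.1, -0.3, 0.7]
width: 0.006
gripper_force: 0.0
```

Call:
carry_out(increments=[0.6,0.8,0,0,0,0,0,0,0,0,0,0])

```text
clock: 8.68
position: [0.4648, -0.1536, 0.2848]
ee_rot: [2.855, 1.312, 0.0]
force: [0.7, 0.5, 0.5]
width: 0.006
gripper_force: 0.0
```

Call:
carry_out(increments=[0.6,0.8,0,0,0,0,0,0,0,0,0,0])

```text
clock: 8.93
position: [0.4653, -0.1532, 0.2847]
ee_rot: [2.855, 1.311, -0.001]
force: [-1.8, -1.9, 0.7]
width: 0.007
gripper_force: 1.1
```

Contact is felt at TCP (0.465, -0.1533), at about 2.6 N. Next I'll work out the path round the circle with the tool orientation held constant.

```bash
cat > path.py <<'E'
import numpy as np
H=np.array([.521,-.176]);h0=np.array([.4787,-.140]);p0=np.array([.4653,-.1532])
yaw=np.radians(49.4);ex=np.array([np.cos(yaw),np.sin(yaw)]);ey=np.array([-ex[1],ex[0]])
hx,hy,r=9.0,15.,10.3; R=np.hypot(*(h0-H))*1e3; f0=np.arctan2(*(h0-H)[::-1])
def sup(a): return np.array([hx*np.sign(np.cos(a)),hy*np.sign(np.sin(a))])
def inside(d):
    q=np.maximum(np.abs(d)-[hx,hy],0); return np.hypot(*q)<=r and (np.hypot(*q)>0 or True)
def tool(th):  # wheel advance (rad, clockwise) -> TCP mm
    f=f0-th; t=f-np.pi/2-yaw
    w=np.radians(np.linspace(-35,35,141))
    d=np.mean([sup(t+a) for a in w],0)+r*np.array([np.cos(t),np.sin(t)])
    d/=np.hypot(*d); lo,hi=0,60
    for _ in range(40):
        m=(lo+hi)/2
        lo,hi=(m,hi) if inside(m*d) else (lo,m)
    d*=lo
    return H*1e3+R*np.array([np.cos(f),np.sin(f)])-d[0]*ex-d[1]*ey
E
python3 - <<'E'
from path import *
print(np.degrees(f0),R,tool(0),p0*1e3)
T=np.array([tool(np.radians(a)) for a in range(0,345,8)])
inc=np.diff(np.round(T),axis=0).astype(int)
for i in range(0,len(inc),15):print(T[min(i+15,len(T)-1)].round(1),[f"{a},{b}" for a,b in inc[i:i+15]])
E
```

```text
139.6000956662633 55.54538684715409 [ 466.24814318 -154.74657677] [ 465.3 -153.2]
[ 563.2 -131.6] ['2,9', '2,8', '3,7', '5,7', '6,4', '8,2', '8,1', '8,2', '10,1', '9,-1', '9,-2', '8,-2', '7,-4', '6,-3', '6,-6']
[ 538.1 -236.5] ['5,-6', '2,-8', '2,-7', '2,-9', '2,-11', '1,-10', '-1,-10', '-1,-9', '-2,-8', '-3,-8', '-3,-7', '-6,-5', '-7,-3', '-8,-2', '-8,-2']
[ 465.4 -174.2] ['-9,-1', '-9,1', '-9,1', '-9,2', '-7,3', '-7,3', '-6,5', '-6,6', '-3,7', '-2,7', '-2,9', '-2,9', '-2,11']
```

Call:
carry_out(increments=[3,7.5,0,0,0,0,2,8,0,0,0,0,3,7,0,0,0,0,5,7,0,0,0,0,6,4,0,0,0,0,8,2,0,0,0,0,8,1,0,0,0,0,8,2,0,0,0,0,10,1,0,0,0,0,9,-1,0,0,0,0,9,-2,0,0,0,0,8,-2,0,0,0,0,7,-4,0,0,0,0,6,-3,0,0,0,0,6,-6,0,0,0,0,0,0,0,0,0,0])

```text
clock: 10.92
position: [0.5642, -0.1321, 0.2848]
ee_rot: [2.854, 1.31, 0.001]
force: [0.2, 0.1, -0.0]
width: 0.004
gripper_force: 0.0
```

```bash
python3 - <<'E'
from h import *
s=readout.observe();snap('scene','s2.png',(120,120,320,270),3);print(s['position'],s['force'],s['joints'])
from path import *
print(tool(np.radians(120)))
c=cal('scene')
for th in(100,110,120,130):
  f=f0-np.radians(th);print(th,(proj('scene',[H[0]+.055*np.cos(f),H[1]+.055*np.sin(f),.296],c)-[120,120])*3)
E
```

```text
[ 0.56420848 -0.13214195  0.28481019] [ 0.15089545  0.10123541 -0.00527221] [ 0.53223472  0.37582657 -0.54910263  1.56698146  0.20323256  1.25511307
 -0.75891982]
[ 563.19804725 -131.55470929]
100 [289.8076287  251.41086319]
110 [284.51553438 259.54783193]
120 [277.59571975 266.93480879]
130 [269.25057314 273.32517598]
```

View pics/s2.png

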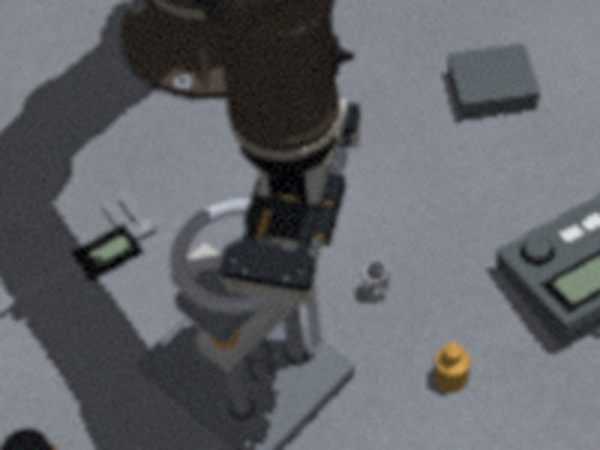

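The gripper hides the handle at about (275,265) in this view, so I'll check with the wrist camera.

```bash
python3 - <<'E'
from h import *
from path import *
c=cal('wrist');snap('wrist','w3.png',(100,100,480,260),2)
for th in(90,105,120,135):
  f=f0-np.radians(th);print(th,(proj('wrist',[H[0]+.055*np.cos(f),H[1]+.055*np.sin(f),.321],c)-[100,100])*2)
E
```

```text
90 [281.77534762 382.0497634 ]
105 [341.66646287 388.39003509]
120 [396.08499165 406.91030017]
135 [440.17113088 435.39919967]
```

View pics/w3.png

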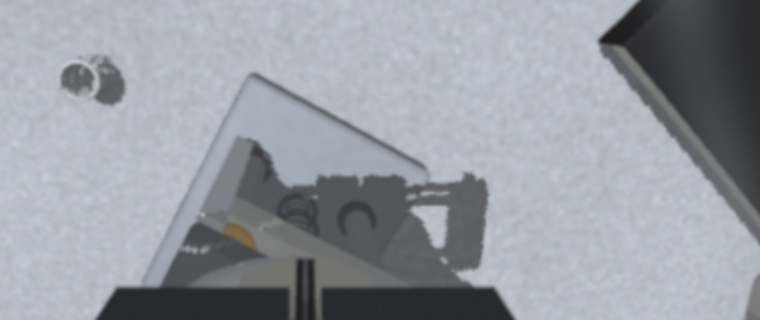

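Call:
carry_out(increments=[5,-6,0,0,0,0,2,-8,0,0,0,0,2,-7,0,0,0,0])

```text
clock: 11.4
position: [0.5729, -0.1529, 0.2849]
ee_rot: [2.854, 1.312, 0.001]
force: [1.3, 2.2, 1.5]
width: 0.008
gripper_force: 1.2
```

Call:
carry_out(increments=[2,-9,0,0,0,0,2,-11,0,0,0,0,1,-10,0,0,0,0])

```text
clock: 11.78
position: [0.5776, -0.1833, 0.2848]
ee_rot: [2.855, 1.311, 0.0]
force: [1.0, 3.3, 1.2]
width: 0.004
gripper_force: 1.3
```

Call:
carry_out(increments=[-1,-10,0,0,0,0,-1,-9,0,0,0,0,-2,-8,0,0,0,0,-3,-8,0,0,0,0])

```text
clock: 12.28
position: [0.5702, -0.2176, 0.2846]
ee_rot: [-2.854, -1.312, 0.0]
force: [1.0, 2.5, 0.9]
width: 0.006
gripper_force: 1.4
```

Call:
carry_out(increments=[-3,-7,0,0,0,0,-6,-5,0,0,0,0,-7,-3,0,0,0,0,-8,-2,0,0,0,0,-8,-2,0,0,0,0])

```text
clock: 12.9
position: [0.5378, -0.2365, 0.2848]
ee_rot: [2.854, 1.312, -0.0]
force: [1.9, -0.6, -0.9]
width: 0.005
gripper_force: 1.1
```

Call:
carry_out(increments=[-9,-1,0,0,0,0,-9,1,0,0,0,0,-9,1,0,0,0,0,-9,2,0,0,0,0,-7,3,0,0,0,0,-7,3,0,0,0,0,-6,5,0,0,0,0,-6,6,0,0,0,0,-3,7,0,0,0,0,0,0,0,0,0,0])

```text
clock: 14.15
position: [0.473, -0.2083, 0.2848]
ee_rot: [-2.853, -1.313, 0.001]
force: [0.1, 0.9, 0.7]
width: 0.008
gripper_force: 0.0
```

```bash
python3 - <<'E'
from h import *
from path import *
c=cal('wrist');s=readout.observe();snap('wrist','w4.png',None,1.5);print(s['position'],s['force'])
for th in(270,290,300,310,320,360):
  f=f0-np.radians(th);print(th,(proj('wrist',[H[0]+.055*np.cos(f),H[1]+.055*np.sin(f),.321],c))*1.5)
for th in(312,320,328,336,344,352,360):print(th,tool(np.radians(th)).round(1))
E
```

```text
[ 0.47304326 -0.20825498  0.28476809] [0.14566156 0.88357304 0.66247032]
270 [424.29007428 417.35327829]
290 [363.62345539 408.30158952]
300 [335.01420587 396.7648389 ]
310 [308.43647828 380.70422839]
320 [284.57206628 360.32538403]
360 [230.07016749 243.50862707]
312 [ 472.8 -210.2]
320 [ 470.9 -202.5]
328 [ 469.2 -194.5]
336 [ 466.7 -184.9]
344 [ 465.4 -174.2]
352 [ 465.3 -164.1]
360 [ 466.2 -154.7]
```

View pics/w4.png

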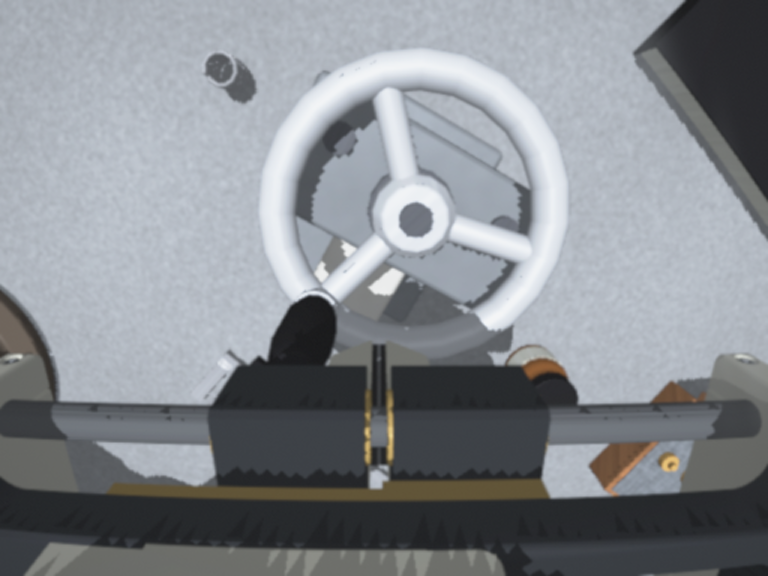

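The handle shows with its foot at (318,300) and its top at about (295,350). That is roughly 318° of the turn, as planned, so I'll go on to just short of the mark.

Call:
carry_out(increments=[-2,7,0,0,0,0,-2,8,0,0,0,0,-2,9,0,0,0,0,-1.5,7,0,0,0,0,-0.5,5,0,0,0,0,0,5,0,0,0,0,0,3,0,0,0,0,0,0,0,0,0,0])

```text
clock: 15.2
position: [0.4656, -0.1648, 0.2847]
ee_rot: [-2.854, -1.313, -0.0]
force: [-0.8, 0.1, -0.1]
width: 0.005
gripper_force: 0.2
```

Call:
carry_out(increments=[0,3,0,0,0,0,0,3,0,0,0,0,0,2,0,0,0,0,0,1.5,0,0,0,0,0,0.5,0,0,0,0,0,0,0,0,0,0])

```text
clock: 15.95
position: [0.4654, -0.1551, 0.2847]
ee_rot: [-2.854, -1.312, -0.0]
force: [-1.7, -0.4, 0.7]
width: 0.006
gripper_force: 0.8
```

Call:
carry_out(increments=[0,0.8,0,0,0,0,0,0.7,0,0,0,0,0,0,0,0,0,0])

```text
clock: 16.32
position: [0.4655, -0.1538, 0.2848]
ee_rot: [2.854, 1.312, 0.0]
force: [-0.4, -1.1, -0.2]
width: 0.007
gripper_force: 0.8
```

Call:
carry_out(increments=[0.2,0.3,0,0,0,0,0,0,0,0,0,0,-4,-5,0,0,0,0,-6,-7,0,0,0,0,-6,-7.5,0,0,0,0,0,0,36,0,0,0,0,0,37,0,0,0,0,0,0,0,0,0,0,0,0,0,0,0])

```text
clock: 17.45
position: [0.4492, -0.1733, 0.3573]
ee_rot: [-2.855, -1.311, 0.001]
force: [-0.2, -1.2, -0.6]
width: 0.002
gripper_force: 0.0
```

```bash
python3 - <<'E'
from h import *
c=cal('wrist');s=readout.observe();snap('wrist','w5.png',None,1.5);print(s['position'],s['ee_rot'])
a=cv2.imread('pics/w2.png');b=cv2.imread('pics/w5.png')
o=np.hstack([i[80:340,320:600] for i in(a,b)]);cv2.imwrite('pics/cmp.png',cv2.resize(o,None,fx=1.4,fy=1.4))
for i in(a,b):
  m=(i[170:290,340:420].max(2)<60).astype(np.uint8);n,l,st,ce=cv2.connectedComponentsWithStats(m);k=1+st[1:,4].argmax();print(st[k],ce[k]+[340,170])
for z in(.321,):
  import pickle;c2=pickle.load(open('c2.pkl','rb'));print(proj('wrist',(.4787,-.14,z),c2)*1.5,proj('wrist',(.4787,-.14,z),c)*1.5)
E
```

```text
[ 0.44917033 -0.1733012   0.35726522] [-2.85471124e+00 -1.31133199e+00  6.91011934e-04]
[  18   35   41   47 1307] [378.0979342  227.77429227]
[  19   30   41   45 1257] [378.97613365 222.05330151]
[376.21174762 234.883964  ] [376.8741319  235.02039381]
```

View pics/cmp.png

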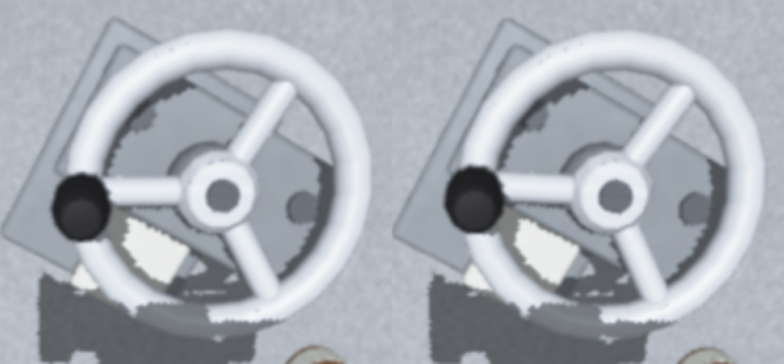

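Comparing the two views, the handle is now about 5.7 px past its start, i.e. 3 mm or 3°. I'll nudge it back from the other side.

Call:
carry_out(increments=[26,30,0,0,0,0,26,31,0,0,0,0,0,0,-36,0,0,0,0,0,-36,0,0,0,-3,-4,0,0,0,0,-3,-3,0,0,0,0,0,0,0,0,0,0,0,0,0,0,0,0])

```text
clock: 18.5
position: [0.4961, -0.1191, 0.2868]
ee_rot: [2.854, 1.311, 0.002]
force: [0.1, -0.8, 0.7]
width: 0.006
gripper_force: 0.0
```

Call:
carry_out(increments=[-0.6,-0.8,0,0,0,0,-0.6,-0.8,0,0,0,0,0,0,0,0,0,0])

```text
clock: 18.88
position: [0.4944, -0.1206, 0.2857]
ee_rot: [-2.855, -1.312, 0.0]
force: [-0.5, 0.5, -0.4]
width: 0.006
gripper_force: 0.0
```

Call:
carry_out(increments=[-0.6,-0.8,0,0,0,0,0,0,0,0,0,0,0,0,0,0,0,0])

```text
clock: 19.25
position: [0.4938, -0.1214, 0.2857]
ee_rot: [2.854, 1.312, -0.0]
force: [-0.3, -1.0, -0.3]
width: 0.009
gripper_force: 0.0
```

Call:
carry_out(increments=[-0.6,-0.8,0,0,0,0,0,0,0,0,0,0,0,0,0,0,0,0])

```text
clock: 19.62
position: [0.4934, -0.122, 0.2858]
ee_rot: [-2.854, -1.312, -0.0]
force: [0.8, 0.7, -0.1]
width: 0.001
gripper_force: 0.6
```

Call:
carry_out(increments=[-0.6,-0.8,0,0,0,0,-0.7,-0.8,0,0,0,0,-0.7,-0.8,0,0,0,0,0,0,0,0,0,0])

```text
clock: 20.12
position: [0.4912, -0.1246, 0.2857]
ee_rot: [2.855, 1.312, -0.0]
force: [1.2, 0.9, 0.5]
width: 0.005
gripper_force: 0.9
```

Call:
carry_out(increments=[4,5,0,0,0,0,4,5,0,0,0,0,0,0,35,0,0,0,0,0,36,0,0,0,-27,-31,0,0,0,0,-27,-31,0,0,0,0,0,0,0,0,0,0,0,0,0,0,0,0])

```text
clock: 21.12
position: [0.4457, -0.1759, 0.3569]
ee_rot: [2.854, 1.313, 0.001]
force: [0.7, 0.6, 0.2]
width: 0.003
gripper_force: 0.0
```

```bash
python3 - <<'E'
from h import *
c=cal('wrist');s=readout.observe();snap('wrist','w6.png',None,1.5);print(s['clock'],s['position'],s['ee_rot'])
b=cv2.imread('pics/w6.png')
m=(b[170:290,340:420].max(2)<60).astype(np.uint8);n,l,st,ce=cv2.connectedComponentsWithStats(m);k=1+st[1:,4].argmax();print(st[k],ce[k]+[340,170])
import pickle;c2=pickle.load(open('c2.pkl','rb'))
for cc in(c2,c):print(proj('wrist',(.4787,-.14,.315),cc)*1.5)
E
```

```text
21.125 [ 0.44570842 -0.17594026  0.35685086] [2.85424456e+00 1.31255230e+00 6.66259694e-04]
[  20   28   41   47 1263] [380.48535234 220.70308789]
[376.28077618 232.43685546]
[379.0440159  223.24305716]
```

Call:
carry_out(increments=[3.6,2.6,1,0,0,0,0,0,0,0,0,0,0,0,0,0,0,0])

```text
clock: 21.55
position: [0.4491, -0.1736, 0.3577]
ee_rot: [-2.854, -1.313, 0.0]
force: [1.2, 0.0, -0.0]
width: 0.006
gripper_force: 0.0
```

```bash
python3 - <<'E'
from h import *
c=cal('wrist');s=readout.observe();snap('wrist','w7.png',None,1.5);print(s['clock'],s['position'])
b=cv2.imread('pics/w7.png')
m=(b[170:290,340:420].max(2)<60).astype(np.uint8);n,l,st,ce=cv2.connectedComponentsWithStats(m);k=1+st[1:,4].argmax();print(st[k],ce[k]+[340,170])
print(proj('wrist',(.4787,-.14,.315),c)*1.5)
cv2.imwrite('pics/top9.png',vision.get_image('top')[:,:,::-1])
E
```

```text
21.55 [ 0.44910453 -0.17360013  0.35765369]
[  18   36   41   47 1314] [378.42998478 228.7564688 ]
[376.76803874 231.87183777]
```

The handle is within about 0.8° of its start, and the robot is touching nothing.

```bash
python3 -c "
from cell import arm
print(arm.sign_off())"
```

```text
the job is handed in; nothing more can be done
None
```

The job is handed in: I pressed the zero key to its stop and let it up, then pushed the wheel one full clockwise turn; the handle went about 3° past the mark, so I nudged it back, and by the wrist camera it stopped within about 1° of its start.

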